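# Nudge the red-capped sample jar up the reader chute

## Robot

A 6-joint arm with a two-finger parallel gripper is mounted at the origin on the work surface. World frame = base frame: x ahead of the robot, y to its left, z up, the work surface at z = 0. Lengths are in m, angles in rad, forces in N, time in s.
With the tool pointing down it reaches from about 0.25 to 0.775 m from the base axis. Payload 4 kg.
Tool frame: the origin (TCP) lies where the fingers leave the gripper's body, on its centre line; the fingertips stand 97 mm ahead of it and the grasp point (between the pads) lies 78 mm ahead of it; z points along the fingers, y is the line along which they close (so a half turn about z gives the same grasp; the last joint's range is limited). The gripper opens to 94 mm and grips with 3 to 60 N. Pads are 16 mm wide; open, the fingers measure 119 mm over their backs; the gripper's body (75 mm by 177 mm) begins 78 mm behind the grasp point.
Start: joints at [-1.287, 0.087, 1.371, -0, 1.684, -0.103], TCP at [0.207, -0.509, 0.303] pointing down, gripper open.
Joint ranges: [-3.1, 3.1], [-0.76, 2.03], [0.27, 2.55], [-1.08, 4.22], [0.17, 2.65], [-2.57, 2.57]. Speed limits (rad/s): [2.79, 2.79, 3.14, 3.14, 3.14, 3.14].

## Interface

Orientations are given as [roll, pitch, yaw] about the fixed x, y, z axes, in that order (R = Rz(yaw) Ry(pitch) Rx(roll)).
In Python, from bench import robot, eyes gives the robot as it stands. The module is installed in compiled form; this text tells all that it offers.
- The arm moves only by the tool carry_out, never from a script. Its argument "deltas" is a list of rows, each an object of numbers: "dx", "dy", "dz": the shift along the tool's x, y, z each as a share of 0.02 m, from -1 to 1; "wx", "wy", "wz": the turn, a rotation vector about the tool's x, y, z each as a share of 0.12 rad, from -1 to 1; "gripper": the closure in counts, from 0 (fully open) to 255 (shut). In form: [{"dx": .., "dy": .., "dz": .., "wx": .., "wy": .., "wz": .., "gripper": ..}, ...]. A call has 1 to 20 rows; each row shifts and turns the commanded pose from where the row before left it, along the tool's axes as they then stand; what a row does not reach is not made up. A row lasts 1/12 s, in which the tool goes at most 41.7 mm and 7.16 degrees, less where a joint would pass 70% of its speed; a pose out of reach is approached as far as the arm can. A call with a number of a shift or a turn outside -1 to 1 is refused whole. A call with a gripper value outside its range is refused whole. The fingers move at their own pace and stop on an object; the grip force is fixed at half the most. Time passes only in rows, so rows that do not move let the fingers close. It gives the time, the measured TCP pose, the force, the opening and the grip force at its end, in the units of the state.
- robot.get_obs(): the state, without advancing time (a new reading comes with each control period).
- eyes.snapshot(name): name is "scene" or "top"; returns the picture (480x640x3 uint8, red, green, blue); there is no depth.
- eyes.get_calibration(name): a dict with "fovy" (degrees; the focal length in pixels is half the picture's height over the tangent of half this angle, whatever the lens; pixels are square), "cx", "cy" (the principal point, pixels), "k1" (the pictures are not rectified: a ray, as slopes to the right and down, at radius r is drawn at 1 + k1 r^2 times it, then the intrinsics apply), "R" (3x3) and "t" (3): a world point X has camera coordinates R X + t. Camera axes: x right, y down, z forward; pixel columns grow to the right and rows downward; lengths in m; the calibration is good to about 2 mm. A picture is of the moment at which its call begins. get_calibration takes no time and is no camera call.
- robot.close_job(): hands the job in; it is judged then, once.
The state is a dict: "time": time; "joint_positions": joint angles; "qvel": joint speeds; "joint_torque": joint torques, N m; "tool_pos": TCP position; "ee_rot": TCP orientation; "wrist_force": force on the tool from outside, world axes, zero at the start; "wrist_torque": the same for the moment, N m; "width": finger opening in m; "finger_force": force on a finger pad.
Only numpy, scipy, OpenCV 4.12 (cv2) and the standard library are available. Lean on these libraries where they do the work, as an engineer would, in place of code of your own. Each camera call takes 0.05 s, during which the arm holds its last target. There are 200 camera calls.

## Task

Two sample jars lie in the low end of the blue two-lane chute. With the fingertips, gently push the red-capped jar up its lane, over the crest, until it lies at rest against the stop of the reader and cannot roll back. Do not grip or lift it, and leave the yellow-capped jar and everything else where they are.

Things in the scene. Friction and masses are not known exactly. Their poses are not given: they have to be found in the camera images.
- chute: Fixed blue two-lane sloped gutter, white reader box at its high end. Origin on the table under its middle; x uphill along the lanes, y across, z up. Lanes centred at y = +33 and -33 mm, each 60 mm wide inside; walls between and beside them are 6 mm thick and rise 14 mm above the smooth floor. Floor is straight from the open low end (x = -165, 37 mm high) to dip, dip to crest, crest to stop.
- dip (a point): Lowest line of the lane floors, at mid-width of the chute: chute x = -85 mm, floor 24 mm above the table. Axes as the chute's.
- crest (a point): Highest line of the lane floors, at mid-width: chute x = +75 mm, floor 52 mm above the table. Axes as the chute's.
- stop (a point): Foot of the upright grey stop face that closes both lanes, at mid-width: chute x = +122 mm, floor 43 mm above the table, top of the stop 76 mm above the table. The white reader box behind it reaches to x = 192 mm, is 150 mm wide and 88 mm high.
- red_jar: Lying white sample jar with red cap: plain cylinder 44 mm across, 52 mm long, about 110 g. Origin at its centre; y along its axis, across the lane; x, z turn as it rolls. Starts at rest in the dip of either lane, centre at chute x = -85 mm, 46 mm above the table. Pushed past the crest it rolls on by itself; against the stop its centre is at chute x = 100 mm, 69 mm above the table.
- yellow_jar: The same jar with a yellow cap, in the dip of the other lane. It stays there.
- brown_bottle: Bystander: standing brown glass bottle, 48 mm in diameter, 95 mm high, origin under its centre; beside the chute.
- vial: Bystander: standing clear vial with a purple cap, 32 mm in diameter, 64 mm high, origin under its centre; beside the chute.
- pipette: Bystander: purple pipette lying on the table, about 230 mm long and 22 mm high, origin under its body.
- forceps: Bystander: steel forceps lying flat, 130 mm long, 5 mm high, origin under the middle.
- beaker: Bystander: clear open beaker, 64 mm in diameter, 80 mm high, origin under its centre.
- tip_box: Bystander: blue box 85 x 120 x 60 mm high, origin under its centre.
Mind the look-alikes: they are no part of the job. What is shaped like the red_jar but green, orange or turquoise is not meant.

How it is judged:
At the end, for the whole second after the job is handed in: The red-capped jar lies at rest in its lane beyond the crest, against the stop (within about 6 mm), lying across the lane to within 0.2 rad; the yellow-capped jar still lies in the dip (x of red_jar in the frame of chute above 0.094 m and z of red_jar in the frame of chute between 0.062 and 0.075 m and angle between the y axis of red_jar and the y axis of chute, either way round below 0.2 rad and linear speed of red_jar below 0.02 m/s and x of yellow_jar in the frame of chute below -0.07 m and z of yellow_jar in the frame of chute below 0.055 m); the robot touches nothing.
It fails at once if the red-capped jar is lifted off the lane floor (about 10 mm or more) (z of red_jar in the frame of chute above 0.085 m or (x of red_jar in the frame of chute below 0.02 m and z of red_jar in the frame of chute above 0.075 m) or (x of red_jar in the frame of chute below -0.04 m and z of red_jar in the frame of chute above 0.064 m)).
It fails at once if the red-capped jar is squeezed or rammed with more than 20 N (contact force between the fingers and red_jar above 20 N).
It fails at once if the yellow-capped jar is moved more than 12 mm (distance of yellow_jar from where it was at the start of the episode above 0.012 m).
It fails at once if a bystander is moved more than 20 mm (distance of any of brown_bottle, vial, pipette, forceps, beaker, tip_box from where it was at the start of the episode above 0.02 m).
It also fails if it takes over 42 s, if anything falls off the work surface, if the arm or the gripper's body presses on something with over 40 N, if the wrist force passes 120 N, or if a joint passes its speed limit or range.

## Working session

There is one attempt and no reset: what is moved stays moved. The work goes in short steps, Python scripts to look and compute and a tool call to move; the robot and the scene stay as the last step left them, time stands still between calls to the robot, and variables do not carry over. Pictures are saved under pics/ and viewed, at most 10 in all, crops included, and the job is handed in when it is done.

Besides the shell and the picture viewer there is one more tool, called after "Emit:" as name([rows], argument=value, ...), one row to a line, values as JSON. carry_out: Moves the arm, as the interface text tells. Shift numbers are shares of 0.02 m and turn numbers shares of 0.12 rad, none past 1 either way. Its arguments: {"type":"object","properties":{"deltas":{"type":"array","items":{"type":"object","properties":{"dx":{"type":"number"},"dy":{"type":"number"},"dz":{"type":"number"},"wx":{"type":"number"},"wy":{"type":"number"},"wz":{"type":"number"},"gripper":{"type":"number"}}}}},"required":["deltas"]}

```bash
mkdir -p pics; cat > h.py <<'E'
import numpy as np, cv2
from bench import robot, eyes
def cal(n):
    c=eyes.get_calibration(n); f=240/np.tan(np.radians(c["fovy"])/2)
    return c,f,np.array(c["R"]),np.array(c["t"])
def ray(n,u,v):
    c,f,R,t=cal(n); d=np.array([(u-c["cx"])/f,(v-c["cy"])/f]); s=d.copy()
    for _ in range(20): s=d/(1+c["k1"]*(s@s))
    return -R.T@t, R.T@np.array([s[0],s[1],1])
def onz(n,u,v,z):
    o,d=ray(n,u,v); return o+d*(z-o[2])/d[2]
def proj(n,X):
    c,f,R,t=cal(n); p=R@np.array(X)+t; s=p[:2]/p[2]; s=s*(1+c["k1"]*(s@s)); return s*f+[c["cx"],c["cy"]]
def snap(n,name):
    im=eyes.snapshot(n); cv2.imwrite(f"pics/{name}.png",im[:,:,::-1]); return im
E
python3 - <<'E'
from h import *
snap("scene","s0");snap("top","t0")
for n in("scene","top"):
    c=cal(n);print(n,c[0]["fovy"],c[0]["k1"],(-c[2].T@c[3]).round(3),c[2].round(2).tolist())
o=robot.get_obs();print(o["time"],o["tool_pos"],o["ee_rot"],o["width"])
E
```

```text
scene 48.224602089039685 0.019793968335335713 [1.207 0.457 1.004] [[-0.57, 0.82, -0.0], [0.61, 0.43, -0.66], [-0.54, -0.38, -0.75]]
top 48.55266303766581 -0.12333719714367344 [ 0.386 -0.022  1.185] [[0.01, -1.0, -0.02], [-0.99, -0.01, -0.14], [0.14, 0.02, -0.99]]
0.1 [ 0.20737459 -0.50908981  0.3016666 ] [-3.13969228e+00 -2.16336229e-04  3.86799866e-01] 0.09404091936927839
```

View pics/t0.png

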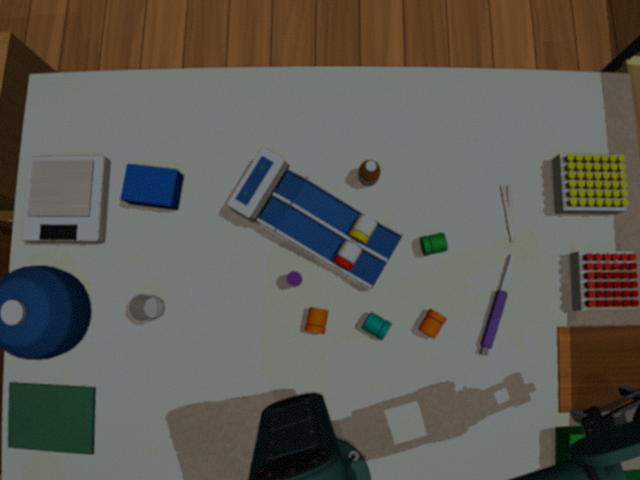

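View pics/s0.png

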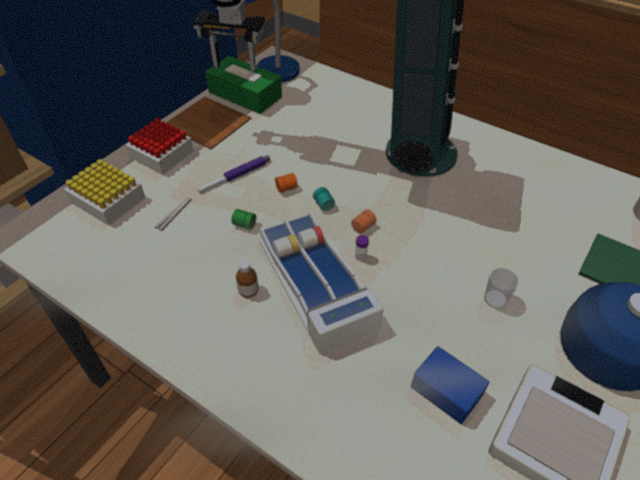

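Top view: the chute runs from its low end (~385,262) to the reader (~258,180). Candidates: white jar with red cap (347,254), white jar with yellow cap (362,230), orange (317,320) and (432,323), turquoise (377,326), green (434,243), and the red rack caps (610,280). My choice is (347,254); I'll check it in a close crop.

```bash
python3 - <<'E'
from h import *
im=cv2.imread("pics/t0.png")[140:300,215:415]
im=cv2.convertScaleAbs(im,alpha=1.4)
cv2.imwrite("pics/c0.png",cv2.resize(im,None,fx=3.75,fy=3.75,interpolation=cv2.INTER_CUBIC))
E
```

```text
(no output)
```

View pics/c0.png

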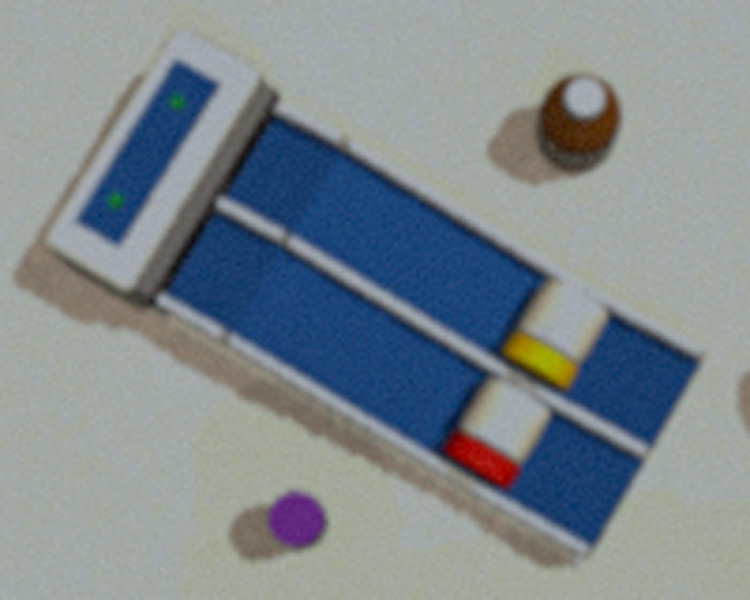

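```bash
cat >> h.py <<'E'
def crop2px(u,v): return u/3.75+215-.37, v/3.75+140-.37
E
python3 - <<'E'
from h import *
P=[(645,452,-.165,0,.051),(288,238,.075,0,.066),(700,356,-.165,-.069,.051),(583,555,-.165,.069,.051),(275,90,.122,-.075,.088),(180,30,.192,-.075,.088),(48,243,.192,.075,.088),(135,297,.122,.075,.088),(342,138,.075,-.066,.066),(228,336,.075,.066,.066)]
W=np.array([onz("top",*crop2px(u,v),z)[:2] for u,v,_,_,z in P]); C=np.array([p[2:4] for p in P])
cm,wm=C.mean(0),W.mean(0); U,S,V=np.linalg.svd((C-cm).T@(W-wm)); R=(V.T@U.T); t=wm-R@cm
print("yaw",np.arctan2(R[1,0],R[0,0]),"t",t,"res mm",((W-C@R.T-t)*1000).round(1).tolist())
for n,uv in(("jar red",(498,433)),("jar yel",(555,332))):
    w=onz("top",*crop2px(*uv),.055)[:2]; print(n,w,R.T@(w-t))
np.savez("chute.npz",R=R,t=t)
for x,y,z in[(-.165,0,.051),(.192,.075,.088),(.192,-.075,.088),(-.085,.033,.068)]:
    print(proj("scene",[*(R@[x,y]+t),z]))
b=onz("top",*crop2px(585,98),.095);v=onz("top",*crop2px(298,518),.064)
for w in(b,v):print(R.T@(w[:2]-t))
E
```

```text
yaw 1.0416419016584944 t [0.56343997 0.0079489 ] res mm [[2.2, 1.1], [1.1, -1.9], [-2.1, 3.9], [3.2, 1.7], [-6.1, 2.4], [-6.0, -2.8], [-0.6, -6.9], [4.0, 3.2], [2.9, 1.3], [1.3, -2.0]]
jar red [ 0.49238829 -0.04961618] [-0.08555929  0.03227518]
jar yel [ 0.55050994 -0.08207604] [-0.08423973 -0.03428327]
[285.65923659 218.40596148]
[385.21556021 306.77620836]
[319.72640837 332.79257298]
[311.11026519 230.98973034]
[-0.03319999 -0.15163357]
[-0.01357108  0.13171841]
```

The crop shows a white jar with a red cap at crop (498,433), in the chute's +y lane with its centre at chute (-85, 32) mm. The yellow-capped jar is in the other lane, as described. First I'll turn the tool so its x points uphill and partly close the fingers.

Emit:
carry_out([
  {"wz":-1,"gripper":200},
  {"wz":-1,"gripper":200},
  {"wz":-1,"gripper":200},
  {"wz":-1,"gripper":200},
  {"wz":-1,"gripper":200},
  {"wz":-0.46,"gripper":200},
  {"gripper":200},
  {"gripper":200},
])

```text
invalid input
```

```bash
cat >> h.py <<'E'
def state():
    d=np.load("chute.npz");o=robot.get_obs();p=np.array(o["tool_pos"]);r=o["ee_rot"]
    print("t",round(o["time"],2),"chute mm",(d["R"].T@(p[:2]-d["t"])*1000).round(1),"tip z",round(p[2]*1000-97,1),"rot",np.round(r,3),"w",round(o["width"]*1000,1),"F",np.round(o["wrist_force"],2))
E
python3 -c "from h import *;state()"
```

```text
t 0.1 chute mm [-626.1   46.4] tip z 204.7 rot [-3.14  -0.     0.387] w 94.0 F [ 0.32 -0.39  0.21]
```

Emit:
carry_out([
  {"dx":0,"dy":0,"dz":0,"wx":0,"wy":0,"wz":-1,"gripper":200},
  {"dx":0,"dy":0,"dz":0,"wx":0,"wy":0,"wz":-1,"gripper":200},
  {"dx":0,"dy":0,"dz":0,"wx":0,"wy":0,"wz":-1,"gripper":200},
  {"dx":0,"dy":0,"dz":0,"wx":0,"wy":0,"wz":-1,"gripper":200},
  {"dx":0,"dy":0,"dz":0,"wx":0,"wy":0,"wz":-1,"gripper":200},
  {"dx":0,"dy":0,"dz":0,"wx":0,"wy":0,"wz":-0.46,"gripper":200},
  {"dx":0,"dy":0,"dz":0,"wx":0,"wy":0,"wz":0,"gripper":200},
  {"dx":0,"dy":0,"dz":0,"wx":0,"wy":0,"wz":0,"gripper":200},
])

```text
time: 0.77
tool_pos: [0.2074, -0.5092, 0.3022]
ee_rot: [-3.141, -0.001, 1.04]
wrist_force: [0.4, -0.1, 0.3]
width: 0.0441
finger_force: 0.0
```

```bash
python3 -c "from h import *;state()"
```

```text
t 0.77 chute mm [-626.2   46.2] tip z 205.2 rot [-3.141e+00 -1.000e-03  1.040e+00] w 44.1 F [ 0.4  -0.09  0.28]
```

Emit:
carry_out([
  {"dx":0.5,"dy":0,"dz":0,"wx":0,"wy":0,"wz":0,"gripper":215},
  {"dx":1,"dy":0.1,"dz":0,"wx":0,"wy":0,"wz":0,"gripper":215},
  {"dx":1,"dy":0.1,"dz":0,"wx":0,"wy":0,"wz":0,"gripper":215},
  {"dx":1,"dy":0.1,"dz":0,"wx":0,"wy":0,"wz":0,"gripper":215},
  {"dx":1,"dy":0.1,"dz":0,"wx":0,"wy":0,"wz":0,"gripper":215},
  {"dx":1,"dy":0.1,"dz":0,"wx":0,"wy":0,"wz":0,"gripper":215},
  {"dx":1,"dy":0.1,"dz":0,"wx":0,"wy":0,"wz":0,"gripper":215},
  {"dx":1,"dy":0.05,"dz":0,"wx":0,"wy":0,"wz":0,"gripper":215},
  {"dx":1,"dy":0,"dz":0,"wx":0,"wy":0,"wz":0,"gripper":215},
  {"dx":1,"dy":0,"dz":0,"wx":0,"wy":0,"wz":0,"gripper":215},
  {"dx":1,"dy":0,"dz":0,"wx":0,"wy":0,"wz":0,"gripper":215},
  {"dx":1,"dy":0,"dz":0,"wx":0,"wy":0,"wz":0,"gripper":215},
  {"dx":1,"dy":0,"dz":0,"wx":0,"wy":0,"wz":0,"gripper":215},
  {"dx":1,"dy":0,"dz":0,"wx":0,"wy":0,"wz":0,"gripper":215},
  {"dx":1,"dy":0,"dz":0,"wx":0,"wy":0,"wz":0,"gripper":215},
  {"dx":1,"dy":0,"dz":0,"wx":0,"wy":0,"wz":0,"gripper":215},
  {"dx":1,"dy":0,"dz":0,"wx":0,"wy":0,"wz":0,"gripper":215},
  {"dx":1,"dy":0,"dz":0,"wx":0,"wy":0,"wz":0,"gripper":215},
  {"dx":1,"dy":0,"dz":0,"wx":0,"wy":0,"wz":0,"gripper":215},
  {"dx":1,"dy":0,"dz":0,"wx":0,"wy":0,"wz":0,"gripper":215},
])

```text
time: 2.43
tool_pos: [0.4156, -0.1776, 0.3027]
ee_rot: [3.142, -0.0, 1.041]
wrist_force: [-0.6, 0.2, -0.6]
width: 0.0148
finger_force: 0.0
```

Emit:
carry_out([
  {"dx":1,"dy":0,"dz":0,"wx":0,"wy":0,"wz":0,"gripper":215},
  {"dx":1,"dy":0,"dz":0,"wx":0,"wy":0,"wz":0,"gripper":215},
  {"dx":1,"dy":0,"dz":0.5,"wx":0,"wy":0,"wz":0,"gripper":215},
  {"dx":1,"dy":0,"dz":1,"wx":0,"wy":0,"wz":0,"gripper":215},
  {"dx":1,"dy":0,"dz":1,"wx":0,"wy":0,"wz":0,"gripper":215},
  {"dx":0.2,"dy":0,"dz":1,"wx":0,"wy":0,"wz":0,"gripper":215},
  {"dx":0,"dy":0,"dz":1,"wx":0,"wy":0,"wz":0,"gripper":215},
  {"dx":0,"dy":0,"dz":0.5,"wx":0,"wy":0,"wz":0,"gripper":215},
  {"dx":0,"dy":0,"dz":0,"wx":0,"wy":0,"wz":0,"gripper":215},
  {"dx":0,"dy":0,"dz":0,"wx":0,"wy":0,"wz":0,"gripper":215},
])

```text
time: 3.27
tool_pos: [0.4677, -0.0893, 0.2027]
ee_rot: [-3.141, 0.0, 1.041]
wrist_force: [0.5, -0.7, 1.0]
width: 0.0145
finger_force: 0.0
```

```bash
python3 - <<'E'
from h import *
state()
a=snap("top","t1")[180:300,290:450];b=snap("scene","s1")[170:290,230:390]
cv2.imwrite("pics/c1.png",cv2.resize(cv2.convertScaleAbs(np.hstack([a,b])[:,:,::-1],alpha=1.3),None,fx=2.5,fy=2.5,interpolation=cv2.INTER_CUBIC))
E
```

```text
t 3.27 chute mm [-132.3   33.6] tip z 105.7 rot [-3.141  0.     1.041] w 14.5 F [ 0.46 -0.75  1.02]
```

View pics/c1.png

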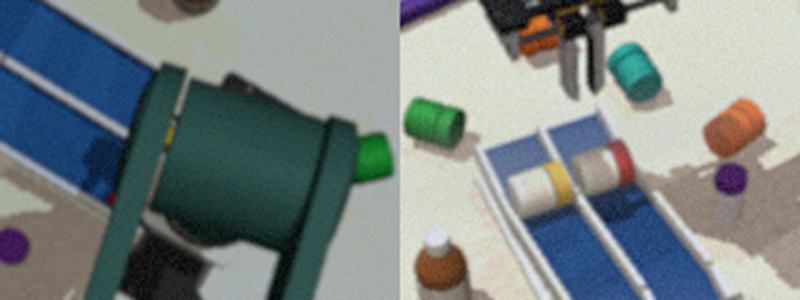

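Emit:
carry_out([
  {"dx":0,"dy":0,"dz":0.6,"wx":0,"wy":0,"wz":0,"gripper":215},
  {"dx":0,"dy":0,"dz":0.7,"wx":0,"wy":0,"wz":0,"gripper":215},
  {"dx":0,"dy":0,"dz":0.7,"wx":0,"wy":0,"wz":0,"gripper":215},
  {"dx":0,"dy":0,"dz":0.4,"wx":0,"wy":0,"wz":0,"gripper":215},
  {"dx":0,"dy":0,"dz":0,"wx":0,"wy":0,"wz":0,"gripper":215},
])

```text
time: 3.78
tool_pos: [0.4669, -0.0893, 0.1527]
ee_rot: [-3.138, 0.001, 1.041]
wrist_force: [-0.2, 0.9, -0.1]
width: 0.0145
finger_force: 0.0
```

```bash
python3 - <<'E'
from h import *
state()
d=np.load("chute.npz");o=robot.get_obs();p=np.array(o["tool_pos"]);p[2]-=.097
print(proj("scene",p))
b=snap("scene","s2")[180:280,250:370]
cv2.imwrite("pics/c2.png",cv2.resize(cv2.convertScaleAbs(b[:,:,::-1],alpha=1.3),None,fx=6,fy=6,interpolation=cv2.INTER_CUBIC))
E
```

```text
t 3.78 chute mm [-132.7   34.3] tip z 55.7 rot [-3.138e+00  1.000e-03  1.041e+00] w 14.5 F [-0.2   0.86 -0.07]
[303.51939116 221.40508517]
```

View pics/c2.png

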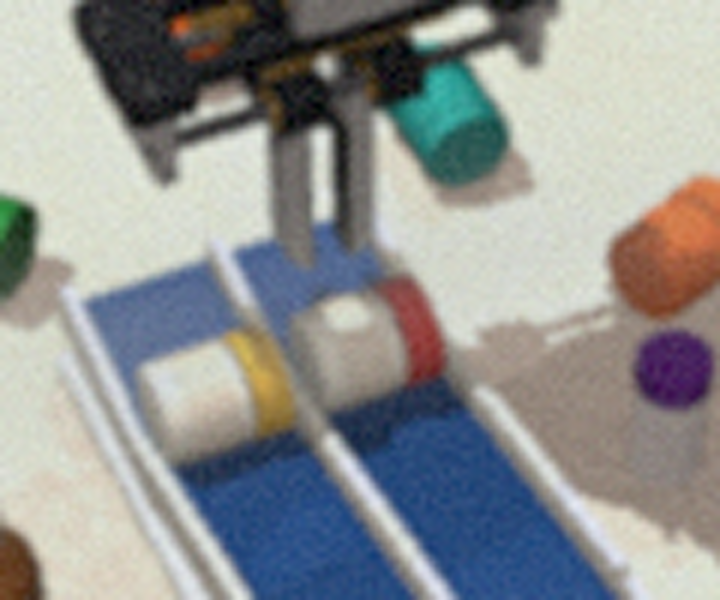

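The fingertips, at crop (300,260) and (355,245), are inside the red jar's lane, behind the jar and clear of the walls. Next: lower them and make gentle contact.

Emit:
carry_out([
  {"dx":0,"dy":0.02,"dz":0.35,"wx":0,"wy":0,"wz":0,"gripper":215},
  {"dx":0,"dy":0.02,"dz":0.3,"wx":0,"wy":0,"wz":0,"gripper":215},
  {"dx":0.15,"dy":0,"dz":0.05,"wx":0,"wy":0,"wz":0,"gripper":215},
  {"dx":0.15,"dy":0,"dz":0.05,"wx":0,"wy":0,"wz":0,"gripper":215},
  {"dx":0.15,"dy":0,"dz":0.05,"wx":0,"wy":0,"wz":0,"gripper":215},
  {"dx":0.15,"dy":0,"dz":0.05,"wx":0,"wy":0,"wz":0,"gripper":215},
  {"dx":0.15,"dy":0,"dz":0.05,"wx":0,"wy":0,"wz":0,"gripper":215},
  {"dx":0.15,"dy":0,"dz":0,"wx":0,"wy":0,"wz":0,"gripper":215},
  {"dx":0.15,"dy":0,"dz":-0.02,"wx":0,"wy":0,"wz":0,"gripper":215},
  {"dx":0.15,"dy":0,"dz":-0.03,"wx":0,"wy":0,"wz":0,"gripper":215},
  {"dx":0.15,"dy":0,"dz":-0.03,"wx":0,"wy":0,"wz":0,"gripper":215},
  {"dx":0.15,"dy":0,"dz":-0.03,"wx":0,"wy":0,"wz":0,"gripper":215},
  {"dx":0.15,"dy":0,"dz":-0.03,"wx":0,"wy":0,"wz":0,"gripper":215},
  {"dx":0.15,"dy":0,"dz":-0.03,"wx":0,"wy":0,"wz":0,"gripper":215},
])

```text
time: 5.0
tool_pos: [0.487, -0.0586, 0.1403]
ee_rot: [3.141, 0.0, 1.042]
wrist_force: [-0.8, -1.7, 2.1]
width: 0.0149
finger_force: 1.1
```

```bash
python3 - <<'E'
from h import *
state()
b=snap("scene","s3")[180:280,250:370]
cv2.imwrite("pics/c3.png",cv2.resize(cv2.convertScaleAbs(b[:,:,::-1],alpha=1.3),None,fx=6,fy=6,interpolation=cv2.INTER_CUBIC))
E
```

```text
t 5.0 chute mm [-96.1  32.4] tip z 43.3 rot [3.141 0.    1.042] w 14.9 F [-0.85 -1.71  2.14]
```

View pics/c3.png

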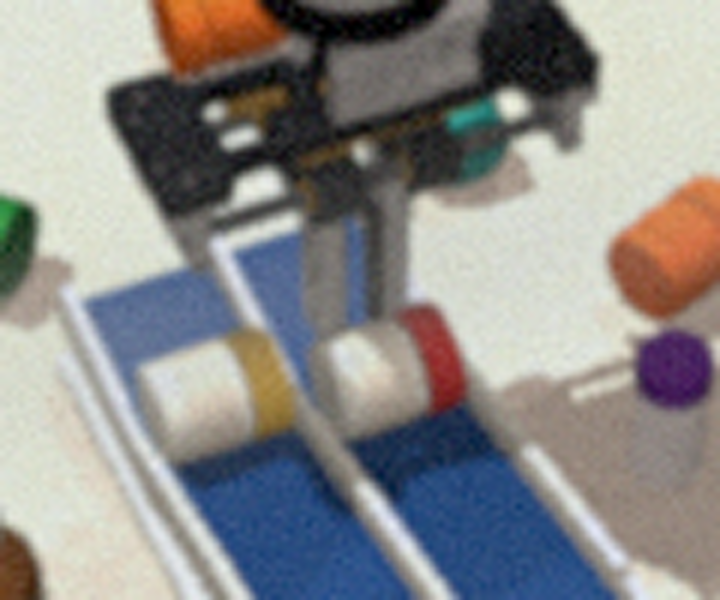

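The jar has rolled about 18 mm uphill, square in its lane (crop centre ~(388,375)), and the yellow jar hasn't moved. I'll keep pushing at the same slope.

Emit:
carry_out([
  {"dx":0.2,"dy":0,"dz":-0.02,"wx":0,"wy":0,"wz":0,"gripper":215},
  {"dx":0.2,"dy":0,"dz":-0.03,"wx":0,"wy":0,"wz":0,"gripper":215},
  {"dx":0.2,"dy":0,"dz":-0.03,"wx":0,"wy":0,"wz":0,"gripper":215},
  {"dx":0.2,"dy":0,"dz":-0.03,"wx":0,"wy":0,"wz":0,"gripper":215},
  {"dx":0.2,"dy":0,"dz":-0.03,"wx":0,"wy":0,"wz":0,"gripper":215},
  {"dx":0.2,"dy":0,"dz":-0.03,"wx":0,"wy":0,"wz":0,"gripper":215},
  {"dx":0.2,"dy":0,"dz":-0.03,"wx":0,"wy":0,"wz":0,"gripper":215},
  {"dx":0.2,"dy":0,"dz":-0.03,"wx":0,"wy":0,"wz":0,"gripper":215},
  {"dx":0.2,"dy":0,"dz":-0.03,"wx":0,"wy":0,"wz":0,"gripper":215},
  {"dx":0.2,"dy":0,"dz":-0.03,"wx":0,"wy":0,"wz":0,"gripper":215},
  {"dx":0.2,"dy":0,"dz":-0.03,"wx":0,"wy":0,"wz":0,"gripper":215},
  {"dx":0.2,"dy":0,"dz":-0.03,"wx":0,"wy":0,"wz":0,"gripper":215},
  {"dx":0.2,"dy":0,"dz":-0.03,"wx":0,"wy":0,"wz":0,"gripper":215},
  {"dx":0.2,"dy":0,"dz":-0.03,"wx":0,"wy":0,"wz":0,"gripper":215},
  {"dx":0.2,"dy":0,"dz":-0.03,"wx":0,"wy":0,"wz":0,"gripper":215},
])

```text
time: 6.3
tool_pos: [0.5172, -0.0066, 0.1489]
ee_rot: [3.142, -0.0, 1.042]
wrist_force: [-1.3, -2.2, 1.6]
width: 0.0147
finger_force: 1.1
```

```bash
python3 - <<'E'
from h import *
state()
b=snap("scene","s4")[190:310,240:390]
cv2.imwrite("pics/c4.png",cv2.resize(cv2.convertScaleAbs(b[:,:,::-1],alpha=1.3),None,fx=5,fy=5,interpolation=cv2.INTER_CUBIC))
E
```

```text
t 6.3 chute mm [-35.8  32.6] tip z 51.9 rot [ 3.142 -0.     1.042] w 14.7 F [-1.28 -2.21  1.57]
```

View pics/c4.png

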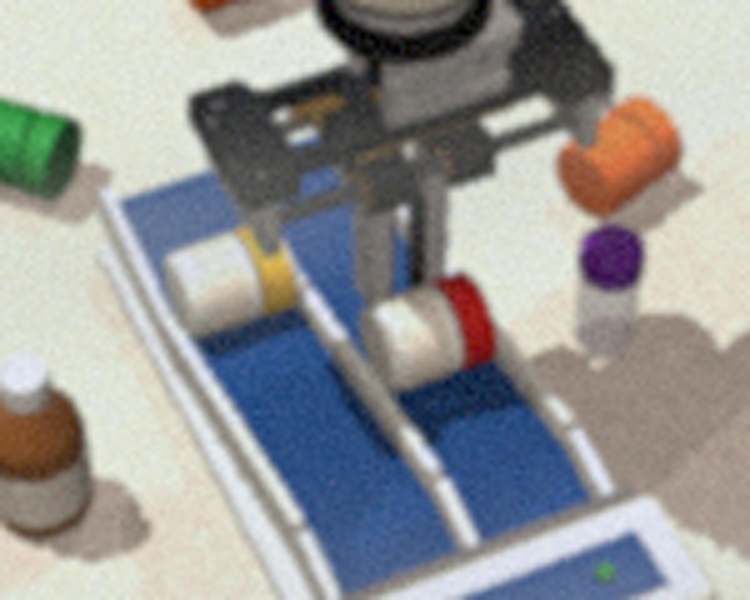

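The jar (crop ~(425,340)) is square and the push force is low. Continuing over the crest.

Emit:
carry_out([
  {"dx":0.2,"dy":0,"dz":-0.03,"wx":0,"wy":0,"wz":0,"gripper":215},
  {"dx":0.2,"dy":0,"dz":-0.035,"wx":0,"wy":0,"wz":0,"gripper":215},
  {"dx":0.2,"dy":0,"dz":-0.035,"wx":0,"wy":0,"wz":0,"gripper":215},
  {"dx":0.2,"dy":0,"dz":-0.035,"wx":0,"wy":0,"wz":0,"gripper":215},
  {"dx":0.2,"dy":0,"dz":-0.035,"wx":0,"wy":0,"wz":0,"gripper":215},
  {"dx":0.2,"dy":0,"dz":-0.035,"wx":0,"wy":0,"wz":0,"gripper":215},
  {"dx":0.2,"dy":0,"dz":-0.035,"wx":0,"wy":0,"wz":0,"gripper":215},
  {"dx":0.2,"dy":0,"dz":-0.035,"wx":0,"wy":0,"wz":0,"gripper":215},
  {"dx":0.2,"dy":0,"dz":-0.035,"wx":0,"wy":0,"wz":0,"gripper":215},
  {"dx":0.2,"dy":0,"dz":-0.035,"wx":0,"wy":0,"wz":0,"gripper":215},
  {"dx":0.2,"dy":0,"dz":-0.035,"wx":0,"wy":0,"wz":0,"gripper":215},
  {"dx":0.2,"dy":0,"dz":-0.035,"wx":0,"wy":0,"wz":0,"gripper":215},
  {"dx":0.2,"dy":0,"dz":-0.035,"wx":0,"wy":0,"wz":0,"gripper":215},
  {"dx":0.2,"dy":0,"dz":-0.035,"wx":0,"wy":0,"wz":0,"gripper":215},
  {"dx":0.2,"dy":0,"dz":-0.035,"wx":0,"wy":0,"wz":0,"gripper":215},
  {"dx":0.2,"dy":0,"dz":-0.035,"wx":0,"wy":0,"wz":0,"gripper":215},
  {"dx":0.15,"dy":0,"dz":-0.025,"wx":0,"wy":0,"wz":0,"gripper":215},
  {"dx":0.15,"dy":0,"dz":-0.025,"wx":0,"wy":0,"wz":0,"gripper":215},
  {"dx":0.15,"dy":0,"dz":-0.025,"wx":0,"wy":0,"wz":0,"gripper":215},
  {"dx":0.15,"dy":0,"dz":-0.025,"wx":0,"wy":0,"wz":0,"gripper":215},
])

```text
time: 8.02
tool_pos: [0.5555, 0.0589, 0.162]
ee_rot: [-3.142, 0.0, 1.042]
wrist_force: [-0.9, -2.6, 1.5]
width: 0.0145
finger_force: 1.1
```

Emit:
carry_out([
  {"dx":0.15,"dy":0,"dz":0,"wx":0,"wy":0,"wz":0,"gripper":215},
  {"dx":0.15,"dy":0,"dz":0,"wx":0,"wy":0,"wz":0,"gripper":215},
  {"dx":0.15,"dy":0,"dz":0,"wx":0,"wy":0,"wz":0,"gripper":215},
  {"dx":0.15,"dy":0,"dz":0,"wx":0,"wy":0,"wz":0,"gripper":215},
  {"dx":0.1,"dy":0,"dz":0,"wx":0,"wy":0,"wz":0,"gripper":215},
  {"dx":0,"dy":0,"dz":0,"wx":0,"wy":0,"wz":0,"gripper":215},
  {"dx":0,"dy":0,"dz":0,"wx":0,"wy":0,"wz":0,"gripper":215},
  {"dx":0,"dy":0,"dz":0,"wx":0,"wy":0,"wz":0,"gripper":215},
  {"dx":0,"dy":0,"dz":0,"wx":0,"wy":0,"wz":0,"gripper":215},
])

```text
time: 8.77
tool_pos: [0.5624, 0.0707, 0.1619]
ee_rot: [-3.142, 0.0, 1.042]
wrist_force: [-0.7, -0.1, -0.2]
width: 0.0148
finger_force: 0.0
```

```bash
python3 - <<'E'
from h import *
state()
b=snap("scene","s5")[190:340,240:410]
cv2.imwrite("pics/c5.png",cv2.resize(cv2.convertScaleAbs(b[:,:,::-1],alpha=1.3),None,fx=4,fy=4,interpolation=cv2.INTER_CUBIC))
E
```

```text
t 8.77 chute mm [53.6 32.6] tip z 64.9 rot [-3.142  0.     1.042] w 14.8 F [-0.68 -0.13 -0.2 ]
```

View pics/c5.png

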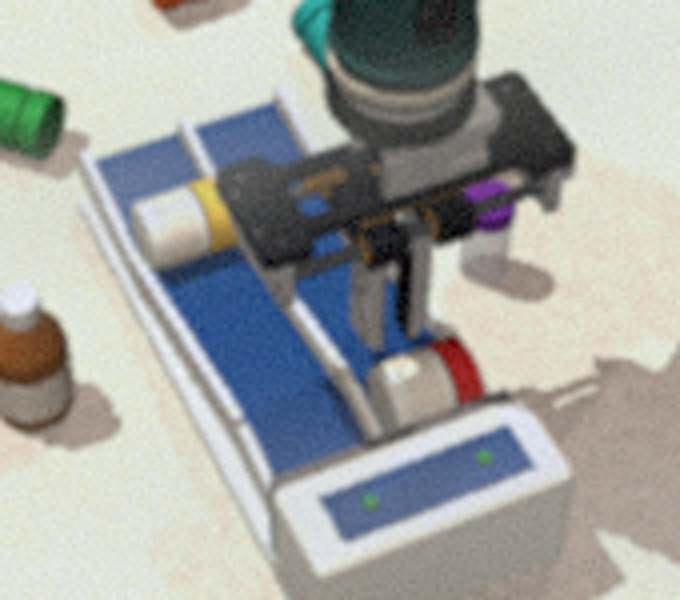

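The jar has rolled against the stop (crop ~(425,382)) and finger force is zero. I'll back off slightly, then lift straight up.

Emit:
carry_out([
  {"dx":0,"dy":0,"dz":0,"wx":0,"wy":0,"wz":0,"gripper":215},
  {"dx":0,"dy":0,"dz":0,"wx":0,"wy":0,"wz":0,"gripper":215},
  {"dx":0,"dy":0,"dz":0,"wx":0,"wy":0,"wz":0,"gripper":215},
  {"dx":-0.2,"dy":0,"dz":-0.3,"wx":0,"wy":0,"wz":0,"gripper":215},
  {"dx":-0.2,"dy":0,"dz":-0.6,"wx":0,"wy":0,"wz":0,"gripper":215},
  {"dx":0,"dy":0,"dz":-1,"wx":0,"wy":0,"wz":0,"gripper":215},
  {"dx":0,"dy":0,"dz":-1,"wx":0,"wy":0,"wz":0,"gripper":215},
  {"dx":0,"dy":0,"dz":-1,"wx":0,"wy":0,"wz":0,"gripper":215},
  {"dx":0,"dy":0,"dz":-1,"wx":0,"wy":0,"wz":0,"gripper":215},
  {"dx":0,"dy":0,"dz":-0.5,"wx":0,"wy":0,"wz":0,"gripper":215},
  {"dx":0,"dy":0,"dz":0,"wx":0,"wy":0,"wz":0,"gripper":215},
  {"dx":0,"dy":0,"dz":0,"wx":0,"wy":0,"wz":0,"gripper":215},
  {"dx":0,"dy":0,"dz":0,"wx":0,"wy":0,"wz":0,"gripper":215},
  {"dx":0,"dy":0,"dz":0,"wx":0,"wy":0,"wz":0,"gripper":215},
])

```text
time: 9.98
tool_pos: [0.5578, 0.0638, 0.2681]
ee_rot: [-3.139, 0.002, 1.042]
wrist_force: [0.3, -0.0, 0.3]
width: 0.0148
finger_force: 0.0
```

```bash
python3 - <<'E'
from h import *
state()
d=np.load("chute.npz");q=[]
for s in("s6","s7"):
    im=snap("scene",s);hsv=cv2.cvtColor(im,cv2.COLOR_RGB2HSV)
    m=((hsv[...,0]<5)|(hsv[...,0]>174))&(hsv[...,1]>150)&(hsv[...,2]>80)
    m[:190]=0;m[340:]=0;m[:,:240]=0;m[:,410:]=0
    ys,xs=np.nonzero(m);w=onz("scene",xs.mean(),ys.mean(),.075)
    print(len(xs),xs.mean(),ys.mean(),d["R"].T@(w[:2]-d["t"]))
b=im[190:340,240:410]
cv2.imwrite("pics/c6.png",cv2.resize(cv2.convertScaleAbs(b[:,:,::-1],alpha=1.3),None,fx=4,fy=4,interpolation=cv2.INTER_CUBIC))
E
```

```text
t 9.98 chute mm [45.4 33.1] tip z 171.1 rot [-3.139e+00  2.000e-03  1.042e+00] w 14.8 F [ 0.3  -0.    0.33]
86 354.77906976744185 281.72093023255815 [0.09894768 0.05362183]
85 354.77647058823527 281.81176470588235 [0.09916697 0.05350016]
```

View pics/c6.png

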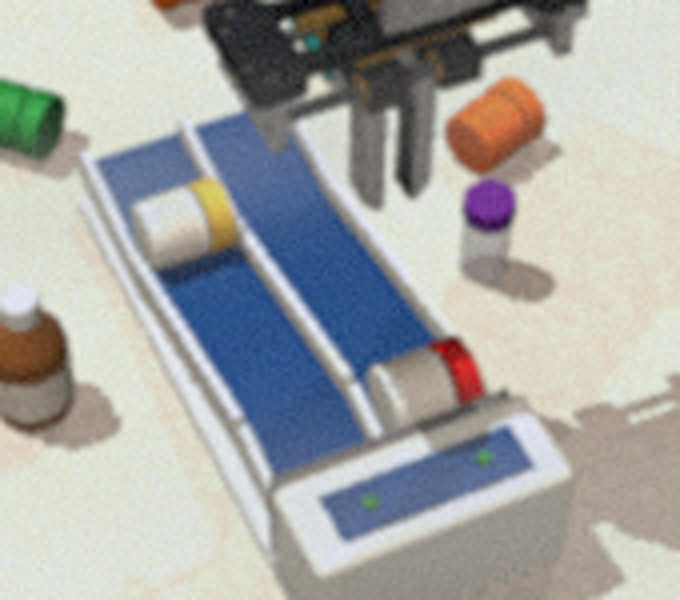

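The red-capped jar lies at rest against the stop, crop ~(427,382), chute x about 99 mm. The yellow jar is still in its dip and the arm is clear.

```bash
python3 -c "from h import *;print(robot.close_job())"
```

```text
the job is handed in; nothing more can be done
None
```

I handed the job in at about 10 s: the red-capped jar lies at rest against the reader's stop (chute x about 99 mm), the yellow-capped jar is still in its dip, and the arm is clear of everything.

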